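# Set out the new farmyard on the model railway board

### The job

Set out the farmyard on the layout: put each of the four loose models on the pad made for its shape - the cottage on the large foundation slab, the tool shed on the smaller slab, the pine on the round bed and the pickup in the narrow bay. Each must stand upright in the middle of its pad, the cottage, shed and pickup squared up with its long sides (either end first). Set them down rather than dropping them, and leave the two paint jars where they stand.

Things in the scene. Friction and masses are not known exactly. Their poses are not given: they have to be found in the camera images.
- cottage_mid (a point): the cottage, a loose model house with a blue gable roof, 57 wide (x) by 90 long (y) by 55 mm high with its chimney; its walls and eaves can be pinched across the 57 mm. This point is its centre, 23 mm above its underside; y runs along the ridge, z up.
- shed_mid (a point): the tool shed, a loose small model hut with a brown roof and red walls, 46 wide (x) by 58 long (y) by 38 mm high, pinched across the 46 mm. This point is its centre, 19 mm above its underside; y runs along the ridge, z up.
- pine_mid (a point): the pine, a loose model tree on a thin round foot, needles about 49 mm across, 62 mm high. Its solid core (the needles give way) is a cone about 24 mm across near its foot, narrowing upward; pinch it low, 20 to 27 mm above the underside, from any side. This point lies on its axis, 30 mm above the underside; z up.
- truck_mid (a point): the pickup, a loose die-cast model truck, 22 wide (x) by 56 long (y) by 23 mm high, pinched across the doors; the flanks are 15 mm high, the cab above is 16 mm wide. This point is its centre, 11 mm above the underside of its wheels; y runs along its length, z up.
- cottage_slab_top (a point): the large oblong concrete foundation slab, fixed, 66 (x) by 100 (y) mm and 4 mm thick, with a thin dark rectangle of 58 by 92 mm drawn on it. This point is the centre of its top face, 4 mm above the table.
- shed_slab_top (a point): the smaller, nearly square concrete foundation slab, fixed, 58 (x) by 70 (y) mm and 4 mm thick, with a thin dark rectangle of 47 by 59 mm drawn on it. This point is the centre of its top face, 4 mm above the table.
- tree_bed_top (a point): the round planting bed, a fixed concrete disc 64 mm in diameter and 4 mm thick with a flat brown centre. This point is the centre of its top face, 4 mm above the table.
- truck_bay_top (a point): the narrow parking bay, a fixed concrete strip 38 (x) by 70 (y) mm and 4 mm thick with white lines along both long sides and one end. This point is the centre of its top face, 4 mm above the table.
- jar_left_mid (a point): a small closed jar of hobby paint (a bystander, loose, to be left alone) at the left, 29 mm in diameter and 36 mm high. This point is its centre, 18 mm above its underside.
- jar_right_mid (a point): a second such jar of paint (a bystander, loose, to be left alone) at the right, near the power pack, 29 mm in diameter and 36 mm high. This point is its centre, 18 mm above its underside.
Not all that is in view belongs to the job. Leave any pink look-alike of the part that bears tree_bed_top alone.

How it is judged:
By the outcome, as a careful person would: the job done as asked, in the order asked, and still so for the second after the job is handed in, with the robot touching nothing.
It also fails if it takes over 115 s, if anything falls off the work surface, if the arm or the gripper's body presses on something with over 40 N, if the wrist force passes 120 N, or if a joint passes its speed limit or range.

### The arm

A 6-joint arm with a two-finger parallel gripper is mounted at the origin on the work surface; the furniture and walls round the work are solid. World frame = base frame: x ahead of the robot, y to its left, z up, the work surface at z = 0. Lengths are in m, angles in rad, forces in N, time in s.
With the tool pointing down it reaches from about 0.275 to 1 m from the base axis. Payload 8.4 kg.
Tool frame: the origin (TCP) lies on the mounting face of the last link; the fingertips stand ahead of it and the grasp point (between the pads) lies 155 mm ahead of it (env.tcp_to_tips is the z of the fingertips in the tool frame, in m); z points along the fingers, y is the direction in which the jaws open and shut (so a half turn about z gives the same grasp; the last joint's range is limited). The gripper opens to 85 mm and grips with 20 to 120 N. Pads are 22 mm wide; open, the fingers measure 114 mm over their backs; the gripper's body (76 mm by 85 mm) begins 54 mm behind the grasp point. The pads swing forward as they close: fully open they stand 13 mm farther back than shut.
Start: joints at [-1.246, 0.353, 1.633, -0, 1.155, -0.002], TCP at [0.201, -0.592, 0.405] pointing down, gripper open.
Joint ranges: [-2.63, 2.63], [-0.92, 2.1], [0.06, 2.66], [-1.3, 4.44], [0, 2.69], [-3.02, 3.02]. Speed limits (rad/s): [2.22, 2.22, 2.79, 3.14, 3.14, 3.14].

### API

Orientations are given as a rotation vector (axis times angle).
In Python, from rig import env, imaging gives the robot as it stands.
- The arm moves only by the shell command python3 -m crank 'ROWS'. ROWS is a JSON object of lists of equal length, an entry for each row: "claw": the closure, from 0 (fully open) to 1 (shut); "xyz": the shift along the world's x, y, z in mm, a list of three; "turn": the turn about the world's z in degrees. In form: {"claw": [claw, ...], "xyz": [[tx, ty, tz], ...], "turn": [turn, ...]}. A call has 1 to 10 rows; each row is the pose to reach, as a shift and turn from the pose measured when the call began; what a row does not reach only later rows make up. A row lasts 1/12 s, in which the tool goes at most 41.7 mm and 7.16 degrees, less where a joint would pass 70% of its speed; a pose out of reach is approached as far as the arm can. A call with a gripper value outside its range is refused whole. The fingers move at their own pace and stop on an object; the grip force is fixed at half the most. Time passes only in rows, so rows that repeat a pose let the fingers close. It gives the time, the measured TCP pose, the force and the opening at its end, in the units of the state.
- env.get_state(): the state, without advancing time (a new reading comes with each control period).
- imaging.get_image(name): name is "scene" or "top" or "wrist"; returns a dict with "image" (420x560x3 uint8, red, green, blue), "fov_y" (degrees; the focal length in pixels is half the picture's height over the tangent of half this angle, whatever the lens; pixels are square), "cx", "cy" (the principal point, pixels), "R" (3x3) and "t" (3): a world point X has camera coordinates R X + t. Camera axes: x right, y down, z forward; pixel columns grow to the right and rows downward; lengths in m; the calibration is good to about 2 mm. A picture is of the moment at which its call begins. There is no depth.
- env.hand_in(): hands the job in, once; it reports no verdict.
Trained networks look in a picture, given as the dict that the camera call returned (one of the last four; its "shot" number tells which), for a name from the list of things; names that differ only in an ending like _2 or _b are one class to them, and where a whole thing is asked for, a point or a joint stands for the part that bears it (a point fixed in the world has none). Each returns a list of dicts, best first, with "p" (0 to 1); they miss things now and then, are a little off and sometimes report something else, mostly with a low value. They report only what shows in the picture. A call takes as long as a camera call. They do not tell look-alikes from the thing itself.
- imaging.recognise(name, picture): "at" ([x, y, z] in m, in world coordinates, good to about 4 mm: the middle of the surface that is visible of it).
The state is a dict: "time": time; "q": joint angles; "qvel": joint speeds; "effort": joint torques, N m; "tcp_pos": TCP position; "eef_rot": TCP orientation; "contact_force": force on the tool from outside, world axes, zero at the start; "wrist_torque": the same for the moment, N m; "grip_width": finger opening in m.
Only numpy, scipy, OpenCV 4.12 (cv2) and the standard library are available. Lean on these libraries where they do the work, as an engineer would, in place of code of your own. Each camera call takes 0.05 s, during which the arm holds its last target. There are 200 camera calls.

## Working session

There is one attempt and no reset: what is moved stays moved. The work goes in short steps, Python scripts to look and compute and a shell command to move; the robot and the scene stay as the last step left them, time stands still between calls to the robot, and variables do not carry over. Pictures are saved under pics/ and viewed, about 12 in all and at most 16, crops included, and the job is handed in when it is done.

```bash
ls; mkdir -p pics
python3 - <<'E'
from rig import env, imaging
import cv2
s=env.get_state(); print(s['time'],s['tcp_pos'],s['eef_rot'],env.tcp_to_tips,s['grip_width'])
for n in ("top","scene"):
    p=imaging.get_image(n); cv2.imwrite(f"pics/{n}0.png",p["image"][...,::-1]); print(n,p["fov_y"],p["cx"],p["cy"],p["R"],p["t"])
    for k in "cottage_mid shed_mid pine_mid truck_mid cottage_slab_top shed_slab_top tree_bed_top truck_bay_top jar_left_mid jar_right_mid".split():
        print(k,[(round(d["p"],2),[round(float(v),3) for v in d["at"]]) for d in imaging.recognise(k,p)[:3]])
E
```

```text
pics
0.0 [ 0.20056359 -0.59170163  0.40395259] [-3.09839893e+00 -5.10841720e-01  3.25464926e-04] 0.1734 0.08524372150012112
top 55.68077853138141 277.66151248559277 203.97152156205553 [[-0.00502661 -0.99984587 -0.01682164]
 [-0.99073941  0.0072619  -0.13558277]
 [ 0.13568403  0.01598434 -0.99062321]] [-0.13632874  0.38384171  1.03149074]
cottage_mid [(0.67, [0.513, -0.204, 0.034])]
shed_mid [(0.7, [0.405, -0.26, 0.022])]
pine_mid [(0.66, [0.431, -0.131, 0.033])]
truck_mid [(0.44, [0.396, -0.352, 0.015]), (0.31, [0.516, -0.113, 0.005])]
cottage_slab_top [(0.91, [0.528, 0.001, 0.002])]
shed_slab_top [(0.72, [0.517, -0.331, 0.001])]
tree_bed_top [(0.73, [0.516, -0.118, 0.004])]
truck_bay_top [(0.63, [0.516, 0.099, 0.005])]
jar_left_mid [(0.7, [0.454, -0.052, 0.038])]
jar_right_mid [(0.7, [0.461, -0.387, 0.035]), (0.58, [0.396, -0.353, 0.016]), (0.16, [0.517, -0.332, 0.002])]
scene 54.56841009309683 285.34396508761495 211.6545861105134 [[ 0.46008554 -0.88787354 -0.0013685 ]
 [-0.55318166 -0.28544589 -0.78263062]
 [ 0.69448639  0.36083406 -0.62248489]] [-0.2981239   0.23043358  0.70113251]
cottage_mid [(0.72, [0.498, -0.212, 0.029])]
shed_mid [(0.83, [0.391, -0.261, 0.026])]
pine_mid [(0.66, [0.425, -0.129, 0.025])]
truck_mid [(0.57, [0.393, -0.264, 0.026])]
cottage_slab_top [(0.65, [0.524, 0.003, -0.002])]
shed_slab_top [(0.76, [0.515, -0.335, 0.002]), (0.21, [0.524, 0.001, 0.002])]
tree_bed_top [(0.86, [0.206, -0.309, 0.002]), (0.56, [0.513, -0.116, 0.004])]
truck_bay_top [(0.59, [0.514, 0.097, 0.005])]
jar_left_mid [(0.59, [0.452, -0.063, 0.021])]
jar_right_mid [(0.53, [0.45, -0.383, 0.027])]
```

Run:
```python
import cv2
i=cv2.imread("pics/top0.png"); cv2.imwrite("pics/top0c.png",cv2.resize(i[60:360,100:500],(800,600),interpolation=cv2.INTER_CUBIC))
```

```text
(no output)
```

View pics/top0.png

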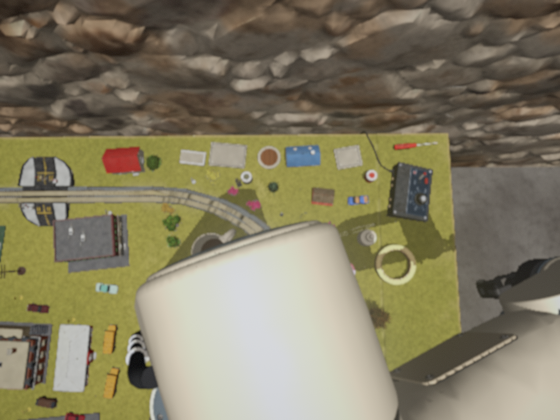

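View pics/scene0.png

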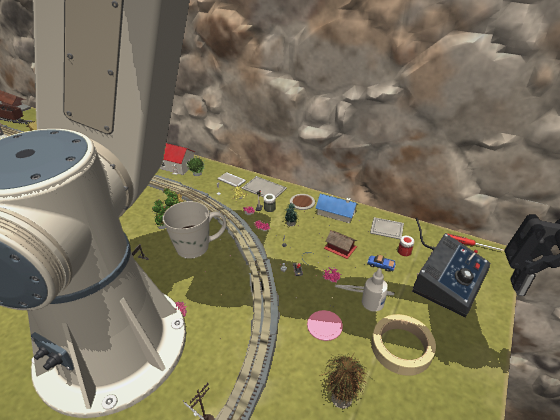

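The top view shows slabs along the wall (row ~157): bay (193,157), cottage slab (228,155), bed (269,157), shed slab (348,157). The cottage is at (303,156), shed at (322,196), pine at (273,187) and truck at (358,200). The pink disc is a decoy. Moving the wrist camera over for a close look.

```bash
python3 -m crank '{"claw":[0,0,0,0,0,0,0,0,0,0],"xyz":[[170,350,0],[170,350,0],[170,350,0],[170,350,0],[170,350,0],[170,350,0],[170,350,0],[170,350,0],[170,350,0],[170,350,0]],"turn":[71,71,71,71,71,71,71,71,71,71]}'
cat > h.py <<'E'
from rig import env, imaging
import numpy as np, cv2
def jaw():
    s=env.get_state(); R=cv2.Rodrigues(np.array(s['eef_rot']))[0]
    return s['tcp_pos'], np.degrees(np.arctan2(R[1,1],R[0,1])), R[:,2], s['grip_width'], s['time']
def f(p): return p["image"].shape[0]/2/np.tan(np.radians(p["fov_y"]/2))
def pix(p,X):
    c=np.asarray(p["R"])@np.asarray(X)+p["t"]; return np.array([p["cx"]+f(p)*c[0]/c[2],p["cy"]+f(p)*c[1]/c[2]])
def ray(p,uv,z):
    R=np.asarray(p["R"]); d=R.T@np.array([(uv[0]-p["cx"])/f(p),(uv[1]-p["cy"])/f(p),1]); o=-R.T@p["t"]
    return o+d*(z-o[2])/d[2]
# orthorectified view at height z; x up, y left; s px/mm
def ortho(p,z,x0,x1,y0,y1,s=2.0):
    W,H=int((y1-y0)*1000*s),int((x1-x0)*1000*s)
    src=np.float32([pix(p,[x1,y1,z]),pix(p,[x1,y0,z]),pix(p,[x0,y0,z]),pix(p,[x0,y1,z])])
    M=cv2.getPerspectiveTransform(src,np.float32([[0,0],[W,0],[W,H],[0,H]]))
    o=cv2.warpPerspective(p["image"],M,(W,H),flags=cv2.INTER_CUBIC)[...,::-1].copy()
    for k in range(int(np.ceil(x0*20)),int(x1*20)+1): cv2.line(o,(0,int((x1-k/20)*1000*s)),(W,int((x1-k/20)*1000*s)),(255,255,0) if k%2==0 else (160,160,0),1)
    for k in range(int(np.ceil(y0*20)),int(y1*20)+1): cv2.line(o,(int((y1-k/20)*1000*s),0),(int((y1-k/20)*1000*s),H),(255,255,0) if k%2==0 else (160,160,0),1)
    return o
E
python3 - <<'E'
from h import *
print(jaw())
p=imaging.get_image("wrist"); cv2.imwrite("pics/w1.png",p["image"][...,::-1]); print(p["fov_y"],p["R"],p["t"],-np.array(p["R"]).T@p["t"])
import pickle; pickle.dump(p,open("w1.pkl","wb"))
E
```

```text
time: 1.93
tcp_pos: [0.3716, -0.2382, 0.4049]
eef_rot: [-2.218, -2.225, -0.002]
contact_force: [0.2, -0.2, -0.9]
grip_width: 0.0855
(array([ 0.37164127, -0.23823744,  0.40488734]), np.float64(0.18072056421367327), array([ 7.86030994e-04,  1.22968575e-03, -9.99998935e-01]), 0.0854709533465502, 1.9333)
68.48764783534213 [[ 0.99999703  0.00214263  0.00116394]
 [ 0.00172568 -0.95912468  0.28297856]
 [ 0.00172268 -0.28297571 -0.95912553]] [-0.37259976 -0.26758693  0.3110752 ] [ 0.37252454 -0.16782416  0.37451521]
```

View pics/w1.png

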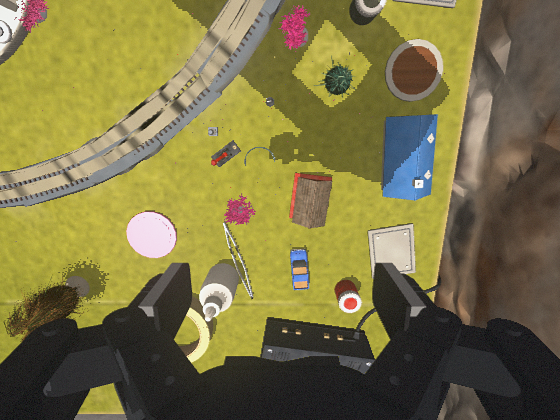

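```bash
python3 -m crank '{"claw":[0,0,0,0],"xyz":[[70,-130,-50],[70,-130,-50],[70,-130,-50],[70,-130,-50]],"turn":[0,0,0,0]}'
python3 -c "
from h import *; import pickle
pickle.dump(imaging.get_image('wrist'),open('w2.pkl','wb'))"
python3 -m crank '{"claw":[0,0,0,0,0,0,0,0,0],"xyz":[[0,300,0],[0,300,0],[0,300,0],[0,300,0],[0,300,0],[0,300,0],[0,300,0],[0,300,0],[0,300,0]],"turn":[0,0,0,0,0,0,0,0,0]}'
python3 - <<'E'
from h import *; import pickle
p=imaging.get_image('wrist'); pickle.dump(p,open('w3.pkl','wb'))
p2=pickle.load(open('w2.pkl','rb'))
cv2.imwrite('pics/o2.png',ortho(p2,.004,.35,.6,-.43,-.1,2.4))
cv2.imwrite('pics/o3.png',ortho(p,.004,.35,.6,-.18,.15,2.4))
E
```

```text
time: 2.32
tcp_pos: [0.4431, -0.3709, 0.3539]
eef_rot: [2.209, 2.233, 0.002]
contact_force: [-0.1, 1.3, 0.2]
grip_width: 0.0854
time: 3.12
tcp_pos: [0.4444, -0.0718, 0.3527]
eef_rot: [2.205, 2.234, 0.001]
contact_force: [0.0, -1.4, -0.4]
grip_width: 0.0858
```

View pics/o2.png

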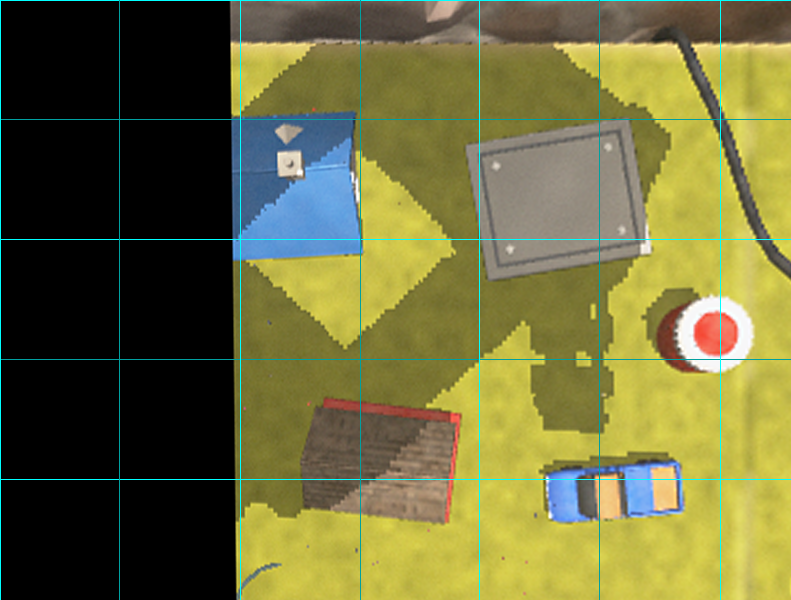

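View pics/o3.png

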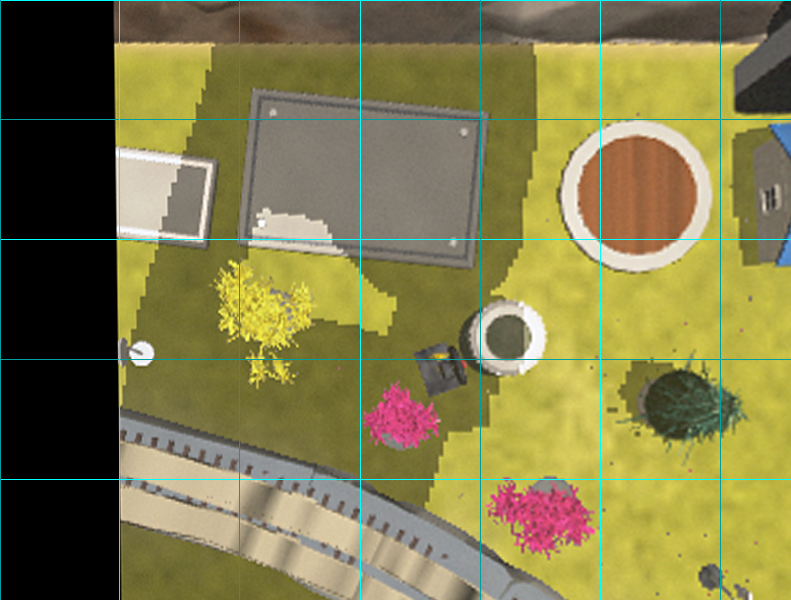

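```bash
cat >> h.py <<'E'
def fit(p,z,c,r,kind,size=None,s=4.0):
    """minAreaRect of the non-grass / colour blob near c at plane z -> centre, yaw of long axis from world y, size mm, crop"""
    x0,x1,y0,y1=c[0]-r,c[0]+r,c[1]-r,c[1]+r; n=int(2*r*1000*s)
    src=np.float32([pix(p,[x1,y1,z]),pix(p,[x1,y0,z]),pix(p,[x0,y0,z]),pix(p,[x0,y1,z])])
    M=cv2.getPerspectiveTransform(src,np.float32([[0,0],[n,0],[n,n],[0,n]]))
    o=cv2.warpPerspective(p["image"],M,(n,n),flags=cv2.INTER_LINEAR)
    h,S,V=cv2.split(cv2.cvtColor(o,cv2.COLOR_RGB2HSV).astype(int))
    grass=(h>20)&(h<45)&(S>100)
    m={"grey":S<90,"blue":(h>95)&(h<130)&(S>80),"any":~grass}[kind].astype(np.uint8)
    k=np.ones((9,9),np.uint8); m=cv2.morphologyEx(cv2.morphologyEx(m,cv2.MORPH_CLOSE,k),cv2.MORPH_OPEN,k)
    cs=cv2.findContours(m,cv2.RETR_EXTERNAL,cv2.CHAIN_APPROX_NONE)[0]; k=max(cs,key=cv2.contourArea)
    R=cv2.minAreaRect(k); b=cv2.boxPoints(R); e=[b[1]-b[0],b[2]-b[1]]; L=max(e,key=np.linalg.norm)
    yaw=np.degrees(np.arctan2(L[1],-L[0])); yaw=(yaw+90)%180-90   # long axis = (dx,dy)=(-L1,-L0); yaw from +y
    out=o[...,::-1].copy(); cv2.polylines(out,[b.astype(int)],True,(0,0,255),1)
    return np.array([x1-R[0][1]/s/1000,y1-R[0][0]/s/1000]).round(4),round(yaw,1),(np.sort(R[1])/s).round(1),out
E
python3 - <<'E'
from h import *; import pickle
w1,w2,w3=[pickle.load(open(f'w{i}.pkl','rb')) for i in (1,2,3)]
T=[]
for nm,p,z,c,r,k in [("shedslab",w2,.004,(.517,-.333),.046,"grey"),("cotslab",w3,.004,(.527,.001),.062,"grey"),("bed",w3,.004,(.518,-.115),.04,"any"),("truck",w2,.012,(.396,-.353),.036,"any"),("truckb",w2,.012,(.396,-.353),.036,"blue"),("shed",w2,.024,(.407,-.26),.04,"any"),("cot1",w1,.03,(.515,-.2),.06,"blue"),("cot2",w2,.03,(.515,-.2),.06,"blue"),("shed1",w1,.024,(.407,-.26),.04,"any"),("shedslab1",w1,.004,(.517,-.333),.046,"grey")]:
    a=fit(p,z,c,r,k); print(nm,*a[:3]); T.append(cv2.resize(a[3],(200,200)))
while len(T)<12: T.append(T[0]*0)
cv2.imwrite("pics/fit.png",np.vstack([np.hstack(T[i:i+4]) for i in (0,4,8)]))
E
```

```text
shedslab [ 0.5172 -0.3329] 9.6 [58.3 70.1]
cotslab [ 0.5258 -0.0012] -5.8 [ 66.3 100. ]
bed [ 0.5186 -0.1151] 10.3 [63.5 63.8]
truck [ 0.3966 -0.3549] 5.0 [23.5 56.1]
truckb [ 0.3951 -0.3371] -90.0 [18.2 21.2]
shed [ 0.4109 -0.2607] -6.9 [43.8 60.4]
cot1 [ 0.5138 -0.2098] 3.0 [54.6 93.1]
cot2 [ 0.5162 -0.2286] -87.1 [50.  54.5]
shed1 [ 0.4056 -0.2597] -6.8 [44.3 64.7]
shedslab1 [ 0.5183 -0.3406] 9.7 [58.5 87.2]
```

View pics/fit.png

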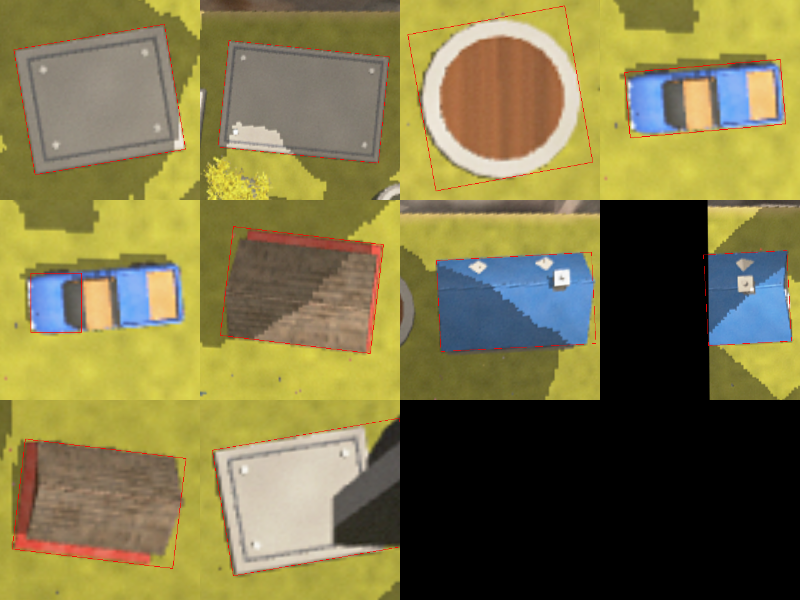

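The fits hug the slab and bed outlines closely: sizes come out within 0.5 mm of nominal. Next I'll put the camera plumb over the cottage.

```bash
python3 -m crank '{"claw":[0,0,0,0,0,0],"xyz":[[70,-205,0],[70,-205,0],[70,-205,0],[70,-205,0],[70,-205,0],[70,-205,0]],"turn":[0,0,0,0,0,0]}'
python3 - <<'E'
from h import *
print(jaw(), env.tcp_to_tips); p=imaging.get_image("wrist"); print(-np.array(p["R"]).T@p["t"])
T=[]
for z in (.025,.03,.035):
    a=fit(p,z,(.515,-.208),.062,"blue"); print(*a[:3]); T.append(a[3])
cv2.imwrite("pics/cot.png",T[1])
print(fit(p,.004,(.5172,-.3329),.046,"grey")[:3],fit(p,.004,(.5186,-.1151),.04,"any")[:3])
E
```

```text
time: 3.67
tcp_pos: [0.5154, -0.2854, 0.353]
eef_rot: [2.209, 2.224, 0.0]
contact_force: [-0.2, 0.6, 0.8]
grip_width: 0.0853
(array([ 0.51543349, -0.28542892,  0.35299849]), np.float64(0.39559715908249843), array([ 0.00521522, -0.0049343 , -0.99997423]), 0.08532276761609417, 3.6667) 0.1734
[ 0.51617217 -0.21518657  0.32218303]
[ 0.5173 -0.2069] 2.8 [55.2 95.5]
[ 0.5173 -0.207 ] 2.9 [54.3 93.7]
[ 0.5173 -0.2072] 2.9 [53.4 92.2]
(array([ 0.5174, -0.3324]), np.float32(9.6), array([58.4, 70.5])) (array([ 0.5187, -0.1114]), np.float32(-90.0), array([72.5, 79.8]))
```

View pics/cot.png

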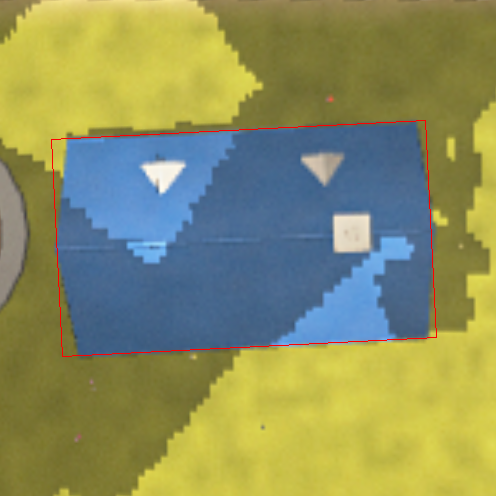

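The roof corners (66,137), (424,121), (433,337) and (77,355) put the cottage at (.5175, -.2085), yaw 2.8°. I'll grasp it there.

```bash
python3 -m crank '{"claw":[0,0,0,0,0,0,0,0,0,0],"xyz":[[2,77,0],[2,77,-20],[2,77,-50],[2,77,-85],[2,77,-120],[2,77,-150],[2,77,-165],[2,77,-173],[2,77,-173],[2,77,-173]],"turn":[2.4,2.4,2.4,2.4,2.4,2.4,2.4,2.4,2.4,2.4]}'
python3 -c "
from h import *; print(jaw()); s=env.get_state(); print(s['contact_force'])"
```

```text
time: 4.55
tcp_pos: [0.5169, -0.2077, 0.18]
eef_rot: [2.165, 2.269, 0.001]
contact_force: [0.1, 0.0, 0.6]
grip_width: 0.0854
(array([ 0.51687888, -0.20768444,  0.18003353]), np.float64(2.7082574483922297), array([ 0.0041756 , -0.00352428, -0.99998507]), 0.08541575108979199, 4.55)
[0.06716474 0.02643578 0.55446191]
```

```bash
python3 -m crank '{"claw":[1,1,1,1,1,1,1,1],"xyz":[[0,0,0],[0,0,0],[0,0,0],[0,0,0],[0,0,0],[0,0,0],[0,0,0],[0,0,0]],"turn":[0,0,0,0,0,0,0,0]}'
python3 -m crank '{"claw":[1,1,1,1,1,1],"xyz":[[0,0,20],[0,0,50],[0,0,80],[0,0,100],[0,0,100],[0,0,100]],"turn":[0,0,0,0,0,0]}'; python3 -c "
from h import *; print(jaw())"
```

```text
time: 5.22
tcp_pos: [0.5174, -0.208, 0.1819]
eef_rot: [2.163, 2.268, 0.002]
contact_force: [-3.6, 0.2, 10.6]
grip_width: 0.0538
time: 5.72
tcp_pos: [0.5177, -0.2081, 0.2836]
eef_rot: [2.161, 2.265, 0.004]
contact_force: [-0.3, 1.0, -1.5]
grip_width: 0.0535
(array([ 0.51774849, -0.2081123 ,  0.28364673]), np.float64(2.7178390390981573), array([ 0.00964623, -0.0059422 , -0.99993582]), 0.05346346976656786, 5.7167)
```

```bash
python3 -m crank '{"claw":[1,1,1,1,1,1,1,1,1,1],"xyz":[[7,40,0],[7,80,0],[7,120,0],[7,160,0],[7,190,0],[7,207,-20],[7,207,-40],[7,207,-60],[7,207,-75],[7,207,-75]],"turn":[-3,-6,-8.5,-8.5,-8.5,-8.5,-8.5,-8.5,-8.5,-8.5]}'
python3 - <<'E'
from h import *
t,a,z,w,T=jaw(); print(t,a,z,w,T,"G",t+.16*z)
p=imaging.get_image("wrist"); cv2.imwrite("pics/hold1.png",p["image"][...,::-1])
E
```

```text
time: 6.55
tcp_pos: [0.5228, -0.0008, 0.205]
eef_rot: [2.325, 2.103, -0.005]
contact_force: [-0.4, -0.5, 0.3]
grip_width: 0.0534
[ 0.52275832 -0.00083254  0.20501012] -5.750516823164411 [ 0.00217624 -0.0073079  -0.99997093] 0.05338723621895164 6.55 G [ 0.52310651 -0.0020018   0.04501477]
```

View pics/hold1.png

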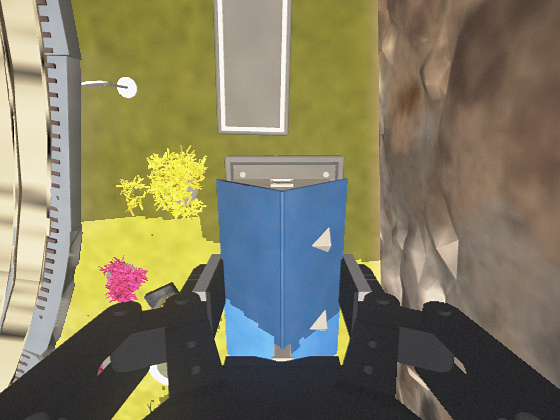

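The held cottage hangs level over its slab, with the bay ahead at (254,65). I'll correct by +2.5 and +1 mm and lower it.

```bash
python3 -m crank '{"claw":[1,1,1,1,1],"xyz":[[2.5,1,0],[2.5,1,-8],[2.5,1,-14],[2.5,1,-17],[2.5,1,-17]],"turn":[0,0,0,0,0]}'
python3 - <<'E'
from h import *
t,a,z,w,T=jaw(); print(t,a,z,w,T,"G",t+.16*z)
E
```

```text
time: 7.02
tcp_pos: [0.5257, -0.0001, 0.189]
eef_rot: [2.325, 2.102, -0.004]
contact_force: [0.9, -0.4, -0.0]
grip_width: 0.0539
[ 5.25672881e-01 -7.65872251e-05  1.88965366e-01] -5.778591362534347 [ 0.00295217 -0.00731244 -0.99996891] 0.053925183329150785 7.0167 G [ 0.52614523 -0.00124658  0.02897034]
```

```bash
python3 -m crank '{"claw":[1,1,1,1],"xyz":[[0,0,-1],[0,0,-2],[0,0,-2],[0,0,-2]],"turn":[0,0,0,0]}';python3 -m crank '{"claw":[1,1,1],"xyz":[[0,0,-1],[0,0,-1],[0,0,-1]],"turn":[0,0,0]}'
```

```text
time: 7.35
tcp_pos: [0.5257, -0.0001, 0.1871]
eef_rot: [2.325, 2.102, -0.004]
contact_force: [0.7, 0.1, -1.1]
grip_width: 0.0537
time: 7.6
tcp_pos: [0.5258, -0.0001, 0.1862]
eef_rot: [2.325, 2.102, -0.004]
contact_force: [0.2, -0.3, -0.3]
grip_width: 0.0539
```

```bash
python3 -m crank '{"claw":[1,1,1],"xyz":[[0,0,-1],[0,0,-1],[0,0,-1]],"turn":[0,0,0]}';python3 -m crank '{"claw":[1,1,1],"xyz":[[0,0,-1],[0,0,-1],[0,0,-1]],"turn":[0,0,0]}'
```

```text
time: 7.85
tcp_pos: [0.5258, -0.0001, 0.1859]
eef_rot: [2.325, 2.101, -0.004]
contact_force: [-4.4, -0.4, 12.1]
grip_width: 0.0533
time: 8.1
tcp_pos: [0.5257, -0.0001, 0.1859]
eef_rot: [2.325, 2.101, -0.004]
contact_force: [-4.6, -0.2, 15.2]
grip_width: 0.0535
```

```bash
python3 -m crank '{"claw":[0.22,0.22,0.22,0.22,0.22,0.22,0.22,0.22,0.22],"xyz":[[0,0,1],[0,0,1],[0,0,1],[0,0,1],[0,0,1],[0,0,20],[0,0,60],[0,0,100],[0,0,140]],"turn":[0,0,0,0,0,0,0,0,0]}'
python3 -m crank '{"claw":[0.22,0.22,0.22],"xyz":[[0,-67,20],[0,-67,20],[0,-67,20]],"turn":[0,0,0]}'
python3 - <<'E'
from h import *
import pickle
print(jaw())
p=imaging.get_image("wrist"); pickle.dump(p,open("w4.pkl","wb")); print(-np.array(p["R"]).T@p["t"])
a=fit(p,.034,(.5258,-.0012),.062,"blue"); print(*a[:3])
cv2.imwrite("pics/placed1.png",a[3])
E
```

```text
time: 8.85
tcp_pos: [0.5253, -0.0001, 0.327]
eef_rot: [2.326, 2.102, -0.005]
contact_force: [1.5, -0.1, -0.3]
grip_width: 0.0668
time: 9.1
tcp_pos: [0.526, -0.0702, 0.3496]
eef_rot: [2.323, 2.098, -0.002]
contact_force: [0.1, -0.5, 0.8]
grip_width: 0.067
(array([ 0.52598871, -0.07024998,  0.34961402]), np.float64(-5.840232055961869), array([ 0.00647019, -0.00937222, -0.99993515]), 0.06703928370170346, 9.1)
[ 0.5346431  -0.00053693  0.31852666]
[0.5279 0.    ] -5.5 [54.5 94.1]
```

View pics/placed1.png

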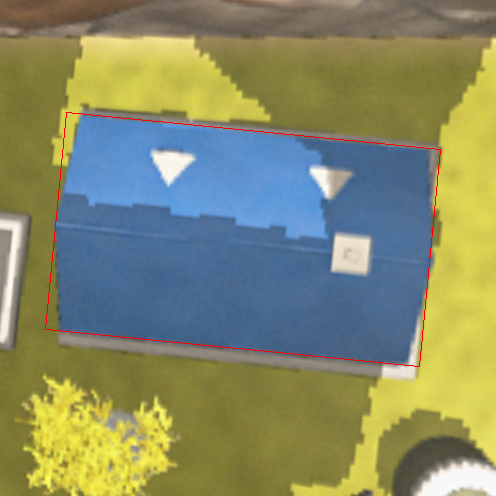

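Run:
```python
from h import *
import pickle
p=pickle.load(open("w4.pkl","rb"))
c=np.array([.5258,-.0012]); th=np.radians(-5.8); ex=np.array([np.cos(th),np.sin(th)]); ey=np.array([-np.sin(th),np.cos(th)])
def rect(z,n=140,s=6):
    h=n/2000; q=[c+a*h*ex+b*h*ey for a,b in((1,1),(1,-1),(-1,-1),(-1,1))]
    M=cv2.getPerspectiveTransform(np.float32([pix(p,[*v,z]) for v in q]),np.float32([[0,0],[n*s,0],[n*s,n*s],[0,n*s]]))
    return cv2.warpPerspective(p["image"],M,(n*s,n*s),flags=cv2.INTER_LINEAR)
a=rect(.004)[180:660,120:720][...,::-1]; b=rect(.021)[180:660,120:720][...,::-1]
cv2.imwrite("pics/chk1.png",np.hstack([a,b])[:, :].copy() if 0 else np.hstack([cv2.resize(a,(400,320)),cv2.resize(b,(400,320))]))
```

```text
(no output)
```

View pics/chk1.png

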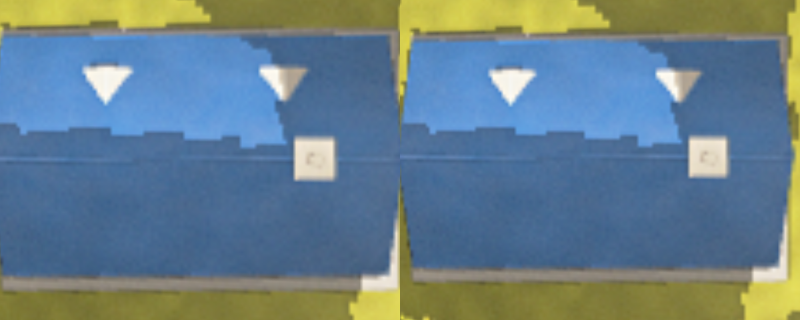

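Slab edges lie ±33 mm about the target. The eaves span +30.25 to -27.0 mm, so the cottage sits about 1.6 mm off in x, under 0.5 mm in y, and is squared up. That's well inside the pad. Next is the shed.

```bash
python3 -m crank '{"claw":[0,0,0,0,0,0,0,0,0,0],"xyz":[[-125,-260,0],[-125,-260,0],[-125,-260,0],[-125,-260,0],[-125,-260,0],[-125,-260,0],[-125,-260,0],[-125,-260,0],[-125,-260,0],[-125,-260,0]],"turn":[-1,-1,-1,-1,-1,-1,-1,-1,-1,-1]}'
cat >> h.py <<'E'
def rect(p,c,yaw,z,W,H,s):
    """crop aligned to yaw: image up = rotated x, left = rotated y; W,H mm (W along y)"""
    th=np.radians(yaw); ex=np.array([np.cos(th),np.sin(th)])*H/2000; ey=np.array([-np.sin(th),np.cos(th)])*W/2000
    q=[np.array(c)+a*ex+b*ey for a,b in((1,1),(1,-1),(-1,-1),(-1,1))]; w,h=int(W*s),int(H*s)
    M=cv2.getPerspectiveTransform(np.float32([pix(p,[*v,z]) for v in q]),np.float32([[0,0],[w,0],[w,h],[0,h]]))
    return cv2.warpPerspective(p["image"],M,(w,h),flags=cv2.INTER_LINEAR)[...,::-1].copy()
E
python3 - <<'E'
from h import *
import pickle
print(jaw()); p=imaging.get_image("wrist"); pickle.dump(p,open("w5.pkl","wb")); print(-np.array(p["R"]).T@p["t"])
a=fit(p,.02,(.408,-.26),.04,"any"); print(*a[:3])
cv2.imwrite("pics/shed.png",np.hstack([rect(p,(.408,-.26),-6.9,.02,80,70,5),rect(p,(.408,-.26),-6.9,.0,80,70,5)]))
b=fit(p,.012,(.3966,-.3549),.036,"any"); print("truck",*b[:3])
E
```

```text
time: 9.98
tcp_pos: [0.4005, -0.3283, 0.3475]
eef_rot: [2.347, 2.077, -0.003]
contact_force: [-0.2, 1.1, -0.2]
grip_width: 0.0854
(array([ 0.40052353, -0.32826919,  0.34749541]), np.float64(-6.971224781156478), array([ 0.00342442, -0.00667711, -0.99997184]), 0.08544744408026744, 9.9833)
[ 0.41049656 -0.25860804  0.31660159]
[ 0.4084 -0.2605] -6.9 [44.2 59.9]
truck [ 0.3964 -0.3546] 5.1 [22.7 57.5]
```

View pics/shed.png

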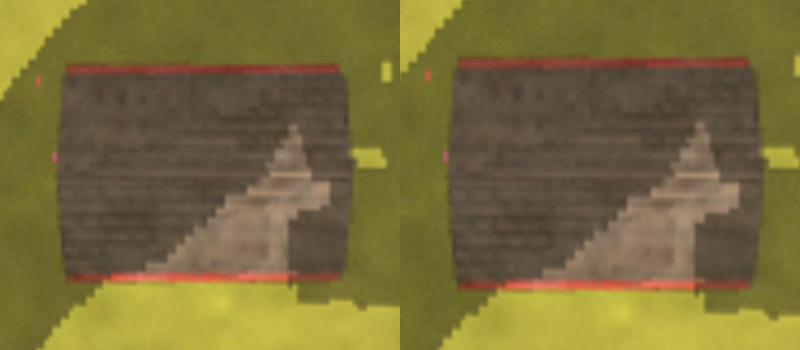

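```bash
python3 -m crank '{"claw":[0,0,0,0,0,0,0,0,0],"xyz":[[7.5,35,0],[7.5,68,-10],[7.5,68,-40],[7.5,68,-80],[7.5,68,-120],[7.5,68,-145],[7.5,68,-160],[7.5,68,-167],[7.5,68,-167]],"turn":[0,0,0,0,0,0,0,0,0]}'
python3 -m crank '{"claw":[1,1,1,1,1,1,1,1],"xyz":[[0,0,0],[0,0,0],[0,0,0],[0,0,0],[0,0,0],[0,0,0],[0,0,0],[0,0,0]],"turn":[0,0,0,0,0,0,0,0]}'
python3 -m crank '{"claw":[1,1,1,1,1,1],"xyz":[[0,0,20],[0,0,50],[0,0,80],[0,0,100],[0,0,100],[0,0,100]],"turn":[0,0,0,0,0,0]}'; python3 -c "
from h import *; print(jaw())"
```

```text
time: 10.78
tcp_pos: [0.4084, -0.2582, 0.1793]
eef_rot: [2.345, 2.083, -0.004]
contact_force: [-1.6, 0.8, -0.5]
grip_width: 0.0852
time: 11.45
tcp_pos: [0.4088, -0.2584, 0.1808]
eef_rot: [2.345, 2.082, -0.003]
contact_force: [-2.3, 3.9, 13.2]
grip_width: 0.0403
time: 11.95
tcp_pos: [0.4091, -0.2587, 0.2824]
eef_rot: [2.342, 2.079, -0.001]
contact_force: [1.2, -1.2, -0.2]
grip_width: 0.0405
(array([ 0.40910799, -0.25869143,  0.28244811]), np.float64(-6.8087620104746875), array([ 0.00601746, -0.00790794, -0.99995063]), 0.04049226912852775, 11.95)
```

```bash
python3 -m crank '{"claw":[1,1,1,1,1,1,1,1,1],"xyz":[[35,-23,0],[70,-47,0],[106,-71,0],[106,-71,-20],[106,-71,-40],[106,-71,-60],[106,-71,-72],[106,-71,-77],[106,-71,-77]],"turn":[7,14,16.4,16.4,16.4,16.4,16.4,16.4,16.4]}'
python3 - <<'E'
from h import *
t,a,z,w,T=jaw(); print(t,a,z,w,T,"G",t+.16*z)
E
```

```text
time: 12.7
tcp_pos: [0.5144, -0.3293, 0.2037]
eef_rot: [2.024, 2.394, 0.0]
contact_force: [0.2, -0.4, 0.2]
grip_width: 0.0408
[ 0.51439651 -0.32925324  0.20366473] 9.589082557963764 [ 0.00532494 -0.00415903 -0.99997717] 0.040806528013193774 12.7 G [ 0.5152485  -0.32991869  0.04366838]
```

```bash
python3 -m crank '{"claw":[1,1,1,1,1,1],"xyz":[[1,-1.4,-8],[1,-1.4,-13],[1,-1.4,-16],[1,-1.4,-17],[1,-1.4,-17],[1,-1.4,-17]],"turn":[0,0,0,0,0,0]}'; python3 -m crank '{"claw":[1,1,1],"xyz":[[0,0,-1],[0,0,-1],[0,0,-1]],"turn":[0,0,0]}';python3 -m crank '{"claw":[1,1,1],"xyz":[[0,0,-1],[0,0,-1],[0,0,-1]],"turn":[0,0,0]}'
python3 - <<'E'
from h import *
t,a,z,w,T=jaw(); print(t,a,z,w,T,"G",t+.16*z)
E
```

```text
time: 13.2
tcp_pos: [0.5155, -0.3307, 0.187]
eef_rot: [2.023, 2.394, 0.0]
contact_force: [-0.2, -0.6, -1.1]
grip_width: 0.0407
time: 13.45
tcp_pos: [0.5155, -0.3308, 0.1862]
eef_rot: [2.023, 2.393, 0.001]
contact_force: [-0.0, 1.9, -0.2]
grip_width: 0.0404
time: 13.7
tcp_pos: [0.5156, -0.3308, 0.1852]
eef_rot: [2.023, 2.394, 0.001]
contact_force: [0.4, -0.2, -0.6]
grip_width: 0.0407
[ 0.51556135 -0.33076085  0.18521198] 9.589302293348972 [ 0.00600847 -0.00463436 -0.99997121] 0.04065426513395038 13.7 G [ 0.5165227  -0.33150235  0.02521659]
```

```bash
python3 -m crank '{"claw":[1,1,1],"xyz":[[0,0,-1],[0,0,-1],[0,0,-1]],"turn":[0,0,0]}';python3 -m crank '{"claw":[1,1,1],"xyz":[[0,0,-0.5],[0,0,-0.5],[0,0,-0.5]],"turn":[0,0,0]}'
```

```text
time: 13.95
tcp_pos: [0.5156, -0.3308, 0.185]
eef_rot: [2.023, 2.393, 0.0]
contact_force: [-1.5, 1.5, 7.7]
grip_width: 0.0404
time: 14.2
tcp_pos: [0.5156, -0.3308, 0.185]
eef_rot: [2.023, 2.394, 0.001]
contact_force: [-1.4, 1.5, 6.9]
grip_width: 0.0407
```

```bash
python3 -m crank '{"claw":[0.3,0.3,0.3,0.3,0.3,0.3,0.3,0.3,0.3],"xyz":[[0,0,1],[0,0,1],[0,0,1],[0,0,1],[0,0,1],[0,0,20],[0,0,60],[0,0,100],[0,0,140]],"turn":[0,0,0,0,0,0,0,0,0]}'
python3 -m crank '{"claw":[0.3,0.3,0.3,0.3],"xyz":[[10,-69,20],[10,-69,20],[10,-69,20],[10,-69,20]],"turn":[0,0,0,0]}'
python3 - <<'E'
from h import *
import pickle
print(jaw()); p=imaging.get_image("wrist"); pickle.dump(p,open("w6.pkl","wb")); print(-np.array(p["R"]).T@p["t"])
c=(.5172,-.3329)
print(fit(p,.02,c,.042,"any")[:3])
cv2.imwrite("pics/shed2.png",np.hstack([rect(p,c,9.6,.004,80,70,5),rect(p,c,9.6,.02,80,70,5)]))
E
```

```text
time: 14.95
tcp_pos: [0.5153, -0.3306, 0.326]
eef_rot: [2.024, 2.395, 0.0]
contact_force: [0.6, -0.4, 0.1]
grip_width: 0.0596
time: 15.28
tcp_pos: [0.5252, -0.4008, 0.3465]
eef_rot: [2.025, 2.392, 0.0]
contact_force: [-1.1, 0.2, -0.3]
grip_width: 0.0602
(array([ 0.52521592, -0.4007916 ,  0.34648173]), np.float64(9.489865813188711), array([ 0.00587416, -0.00472802, -0.99997157]), 0.060209479564326006, 15.2833)
[ 0.51457039 -0.33155629  0.31563748]
(array([ 0.5173, -0.3329]), np.float32(9.5), array([55.4, 66.7]))
```

View pics/shed2.png

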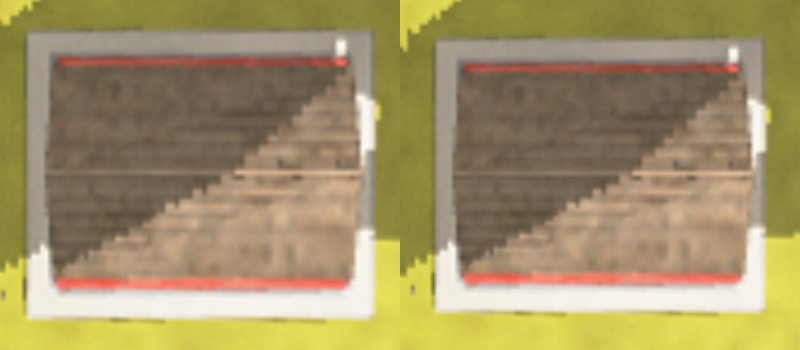

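The shed is centred within 0.5 mm and square: its edges at rows 63–284 are even inside the slab. Next is the pine.

```bash
python3 -m crank '{"claw":[0,0,0,0,0,0,0,0],"xyz":[[-94,199,0],[-94,199,0],[-94,199,0],[-94,199,0],[-94,199,0],[-94,199,0],[-94,199,0],[-94,199,0]],"turn":[-9.5,-9.5,-9.5,-9.5,-9.5,-9.5,-9.5,-9.5]}'
python3 - <<'E'
from h import *
import pickle
t,a,z,w,T=jaw(); print(t,a,z,w,T,"G",t+.16*z); p=imaging.get_image("wrist"); pickle.dump(p,open("w7.pkl","wb")); print(-np.array(p["R"]).T@p["t"])
print([(d["p"],d["at"]) for d in imaging.recognise("pine_mid",p)])
c=(.431,-.132)
cv2.imwrite("pics/pine.png",np.hstack([rect(p,c,0,.0,80,70,5),rect(p,c,0,.03,80,70,5)]))
E
```

```text
time: 16.0
tcp_pos: [0.4308, -0.1998, 0.3453]
eef_rot: [2.215, 2.221, -0.0]
contact_force: [1.7, -0.4, 0.1]
grip_width: 0.0855
[ 0.43077084 -0.19977265  0.3453474 ] 0.14410193286003653 [ 0.00353463 -0.0038553  -0.99998632] 0.0855182137089024 16.0 G [ 0.43133638 -0.2003895   0.18534959]
[ 0.43177379 -0.12949683  0.31462187]
[]
```

View pics/pine.png

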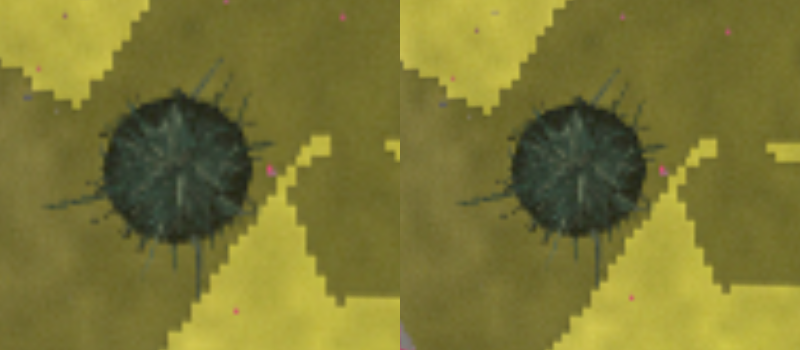

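```bash
python3 -m crank '{"claw":[0,0,0,0,0,0,0,0,0],"xyz":[[1,36,0],[1,72,-10],[1,72,-40],[1,72,-80],[1,72,-120],[1,72,-145],[1,72,-160],[1,72,-166],[1,72,-166]],"turn":[0,0,0,0,0,0,0,0,0]}'
python3 -m crank '{"claw":[1,1,1,1,1,1,1,1,1,1],"xyz":[[0,0,0],[0,0,0],[0,0,0],[0,0,0],[0,0,0],[0,0,0],[0,0,0],[0,0,0],[0,0,0],[0,0,0]],"turn":[0,0,0,0,0,0,0,0,0,0]}'
python3 -c "
from h import *; t,a,z,w,T=jaw(); print(t,a,z,w,T,'G',t+.16*z)"
python3 -m crank '{"claw":[1,1,1,1,1,1],"xyz":[[0,0,20],[0,0,50],[0,0,80],[0,0,100],[0,0,100],[0,0,100]],"turn":[0,0,0,0,0,0]}'; python3 -c "
from h import *; print(jaw())"
```

```text
time: 16.85
tcp_pos: [0.4326, -0.1297, 0.178]
eef_rot: [2.219, 2.219, -0.002]
contact_force: [-0.7, -0.0, 0.1]
grip_width: 0.0855
time: 17.68
tcp_pos: [0.4329, -0.1298, 0.179]
eef_rot: [2.218, 2.218, -0.001]
contact_force: [-1.3, 0.2, 11.8]
grip_width: 0.0198
[ 0.43291408 -0.12982465  0.17897194] 0.003776755740206825 [ 0.00284104 -0.0039693  -0.99998809] 0.019806836159966052 17.6833 G [ 0.43336865 -0.13045974  0.01897384]
time: 18.18
tcp_pos: [0.4332, -0.1298, 0.2802]
eef_rot: [2.216, 2.216, 0.001]
contact_force: [-0.1, 1.3, -0.6]
grip_width: 0.0197
(array([ 0.43324056, -0.12984561,  0.28016744]), np.float64(0.015057124285977663), array([ 0.00602697, -0.00492256, -0.99996972]), 0.019684694178621343, 18.1833)
```

```bash
python3 -m crank '{"claw":[1,1,1,1,1,1,1,1,1],"xyz":[[40,6,0],[80,12.6,0],[84,12.6,-10],[84,12.6,-30],[84,12.6,-50],[84,12.6,-65],[84,12.6,-75],[84,12.6,-80],[84,12.6,-80]],"turn":[0,0,0,0,0,0,0,0,0]}'
python3 - <<'E'
from h import *
t,a,z,w,T=jaw(); print(t,a,z,w,T,"G",t+.16*z)
p=imaging.get_image("wrist"); cv2.imwrite("pics/hold3.png",p["image"][...,::-1])
print(pix(p,[.5186,-.1151,.004]))
E
```

```text
time: 18.93
tcp_pos: [0.5166, -0.1171, 0.1986]
eef_rot: [2.217, 2.218, -0.001]
contact_force: [-0.6, 0.5, -0.8]
grip_width: 0.0196
[ 0.51655824 -0.11712982  0.19857208] 0.013846933581289236 [ 0.00326564 -0.0042918  -0.99998546] 0.019555880653812936 18.9333 G [ 0.51708074 -0.1178165   0.03857441]
[282.32392919 242.21412832]
```

View pics/hold3.png

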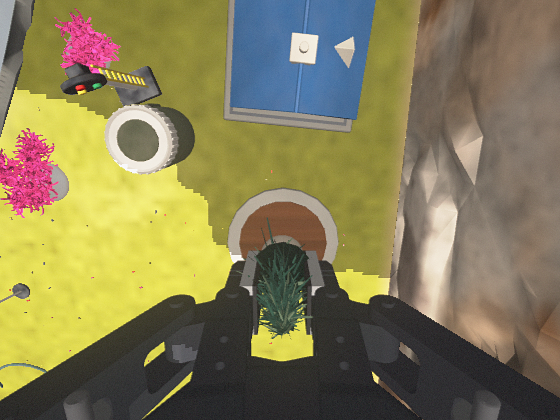

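The pine is held upright above the bed, whose centre projects to (282,242). Lowering it.

```bash
python3 -m crank '{"claw":[1,1,1,1,1,1],"xyz":[[1,0,-7],[1,0,-11],[1,0,-13],[1,0,-14],[1,0,-14],[1,0,-14]],"turn":[0,0,0,0,0,0]}'; python3 -m crank '{"claw":[1,1,1],"xyz":[[0,0,-1],[0,0,-1],[0,0,-1]],"turn":[0,0,0]}';python3 -m crank '{"claw":[1,1,1],"xyz":[[0,0,-1],[0,0,-1],[0,0,-1]],"turn":[0,0,0]}'
```

```text
time: 19.48
tcp_pos: [0.5181, -0.1173, 0.1858]
eef_rot: [2.216, 2.217, 0.0]
contact_force: [0.6, 0.7, -0.3]
grip_width: 0.0199
time: 19.73
tcp_pos: [0.5181, -0.1173, 0.1848]
eef_rot: [2.216, 2.217, 0.0]
contact_force: [-0.1, -0.8, -0.5]
grip_width: 0.0195
time: 19.98
tcp_pos: [0.518, -0.1173, 0.1838]
eef_rot: [2.216, 2.217, 0.0]
contact_force: [-0.5, -0.6, -0.5]
grip_width: 0.0198
```

```bash
python3 -m crank '{"claw":[1,1,1],"xyz":[[0,0,-1],[0,0,-1],[0,0,-1]],"turn":[0,0,0]}';python3 -m crank '{"claw":[1,1,1],"xyz":[[0,0,-1],[0,0,-1],[0,0,-1]],"turn":[0,0,0]}'
```

```text
time: 20.23
tcp_pos: [0.5182, -0.1173, 0.1831]
eef_rot: [2.216, 2.217, 0.001]
contact_force: [-0.2, -0.6, 4.9]
grip_width: 0.0196
time: 20.48
tcp_pos: [0.5182, -0.1173, 0.183]
eef_rot: [2.216, 2.217, 0.001]
contact_force: [-3.9, 0.6, 14.8]
grip_width: 0.0193
```

```bash
python3 -m crank '{"claw":[0.2,0.2,0.2,0.2,0.2,0.2,0.2,0.2,0.2,0.2],"xyz":[[0,0,0.5],[0,0,1],[0,0,1],[0,0,1],[0,0,1],[0,0,1],[0,0,20],[0,0,60],[0,0,100],[0,0,140]],"turn":[0,0,0,0,0,0,0,0,0,0]}'
python3 -m crank '{"claw":[0.3,0.3,0.3,0.3],"xyz":[[0,-70,20],[0,-70,20],[0,-70,20],[0,-70,20]],"turn":[0,0,0,0]}'
python3 - <<'E'
from h import *
import pickle
print(jaw()); p=imaging.get_image("wrist"); pickle.dump(p,open("w8.pkl","wb")); print(-np.array(p["R"]).T@p["t"])
c=(.5186,-.1151)
cv2.imwrite("pics/pine2.png",np.hstack([rect(p,c,0,.004,80,70,5),rect(p,c,0,.034,80,70,5)]))
E
```

```text
time: 21.32
tcp_pos: [0.5177, -0.1172, 0.3241]
eef_rot: [2.217, 2.218, -0.001]
contact_force: [1.2, -0.6, -0.9]
grip_width: 0.0681
time: 21.65
tcp_pos: [0.5177, -0.1883, 0.3447]
eef_rot: [2.219, 2.214, 0.0]
contact_force: [0.1, 0.0, 0.9]
grip_width: 0.0598
(array([ 0.51772444, -0.18833124,  0.34466436]), np.float64(-0.1220091322793115), array([ 0.00514957, -0.00483372, -0.99997506]), 0.059803110118479386, 21.65)
[ 0.5191091  -0.11811654  0.31388779]
```

View pics/pine2.png

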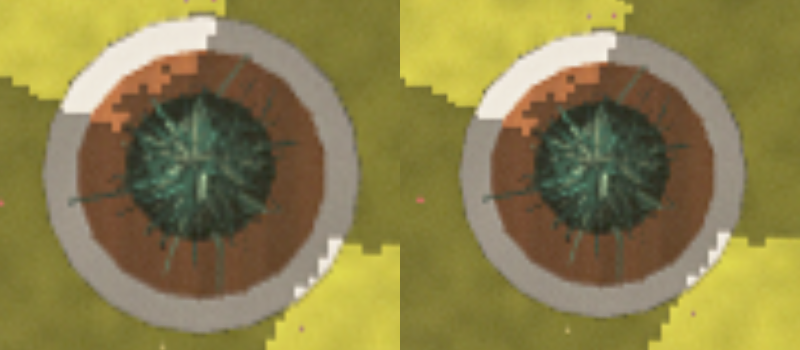

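The pine stands upright in the bed, about 1.5 mm off centre. Next I'll measure the bay by numeric fit.

```bash
python3 -m crank '{"claw":[0,0,0,0,0,0,0,0],"xyz":[[0,218,0],[0,218,0],[0,218,0],[0,218,0],[0,218,0],[0,218,0],[0,218,0],[0,218,0]],"turn":[0,0,0,0,0,0,0,0]}'
python3 - <<'E'
from h import *
p=imaging.get_image("wrist"); print(-np.array(p["R"]).T@p["t"])
for c in [(.516,.099),(.518,.1)]:
    print(fit(p,.004,c,.044,"grey")[:3],fit(p,.004,c,.044,"any")[:3])
E
python3 -m crank '{"claw":[0,0,0,0,0,0,0,0,0,0],"xyz":[[-70,-400,0],[-120,-400,0],[-120,-400,0],[-120,-400,0],[-120,-400,0],[-120,-400,0],[-120,-400,0],[-120,-400,0],[-120,-400,0],[-120,-400,0]],"turn":[5,5,5,5,5,5,5,5,5,5]}'
python3 -m crank '{"claw":[0,0,0,0],"xyz":[[7,-54,0],[7,-54,0],[7,-54,0],[7,-54,0]],"turn":[0,0,0,0]}'
python3 - <<'E'
from h import *
t,a,z,w,T=jaw(); print(t,a,z,w,T,"G",t+.16*z)
p=imaging.get_image("wrist"); print(-np.array(p["R"]).T@p["t"])
for z in (.008,.012): print(fit(p,z,(.3965,-.3547),.036,"any")[:3])
E
```

```text
time: 22.37
tcp_pos: [0.5169, 0.0317, 0.3431]
eef_rot: [2.217, 2.22, -0.003]
contact_force: [-0.7, 0.7, -1.0]
grip_width: 0.0853
[0.51789206 0.10190881 0.31235336]
(array([0.5196, 0.0962]), np.float32(-7.3), array([38.3, 70. ])) (array([0.5197, 0.0962]), np.float32(-7.4), array([38.6, 70.3]))
(array([0.5196, 0.0962]), np.float32(-7.3), array([38.3, 70. ])) (array([0.5197, 0.0962]), np.float32(-7.4), array([38.6, 70.3]))
time: 23.25
tcp_pos: [0.3951, -0.371, 0.3431]
eef_rot: [2.122, 2.311, -0.002]
contact_force: [0.3, -0.5, 0.1]
grip_width: 0.0856
time: 23.58
tcp_pos: [0.4006, -0.4263, 0.3423]
eef_rot: [2.127, 2.308, -0.002]
contact_force: [-0.1, 0.3, 0.4]
grip_width: 0.0854
[ 0.40055815 -0.42634264  0.34232869] 4.675936004853175 [ 0.00117831 -0.00296923 -0.9999949 ] 0.08544438420732058 23.5833 G [ 0.40074668 -0.42681772  0.18232951]
[ 0.3957827  -0.35629075  0.31165367]
(array([ 0.3968, -0.3556]), np.float32(4.9), array([23.1, 56.5]))
(array([ 0.3968, -0.3556]), np.float32(4.9), array([22.7, 55.8]))
```

```bash
python3 -m crank '{"claw":[0.4,0.4,0.4,0.4,0.4,0.4,0.4,0.4,0.4,0.4],"xyz":[[-4,35,0],[-4,70.5,-10],[-4,70.5,-40],[-4,70.5,-80],[-4,70.5,-120],[-4,70.5,-145],[-4,70.5,-158],[-4,70.5,-163],[-4,70.5,-165],[-4,70.5,-165]],"turn":[0,0,0,0,0,0,0,0,0,0]}'
python3 -c "
from h import *; t,a,z,w,T=jaw(); print(t,a,z,w,T,'G',t+.16*z)"
```

```text
time: 24.47
tcp_pos: [0.3969, -0.3543, 0.1778]
eef_rot: [2.125, 2.31, -0.002]
contact_force: [-0.9, 1.1, -0.1]
grip_width: 0.0513
[ 0.39692547 -0.3542674   0.1777879 ] 4.787065586633643 [ 0.00101136 -0.00254867 -0.99999624] 0.05129813568396103 24.4667 G [ 0.39708729 -0.35467519  0.0177885 ]
```

```bash
python3 -m crank '{"claw":[0.4,1,1,1,1,1,1,1,1,1],"xyz":[[0,0,-1],[0,0,-1],[0,0,-1],[0,0,-1],[0,0,-1],[0,0,-1],[0,0,-1],[0,0,-1],[0,0,-1],[0,0,-1]],"turn":[0,0,0,0,0,0,0,0,0,0]}'
python3 -m crank '{"claw":[1,1,1,1,1,1],"xyz":[[0,0,20],[0,0,50],[0,0,80],[0,0,100],[0,0,100],[0,0,100]],"turn":[0,0,0,0,0,0]}'; python3 -c "
from h import *; t,a,z,w,T=jaw(); print(t,a,z,w,T,'G',t+.16*z)"
```

```text
time: 25.3
tcp_pos: [0.3972, -0.3545, 0.1779]
eef_rot: [2.124, 2.309, -0.002]
contact_force: [-2.0, 1.9, 8.6]
grip_width: 0.0192
time: 25.8
tcp_pos: [0.3974, -0.3548, 0.2793]
eef_rot: [2.122, 2.307, -0.002]
contact_force: [-0.2, -0.2, -0.9]
grip_width: 0.0196
[ 0.39739635 -0.35477365  0.27926438] 4.7716842032841535 [ 0.00434383 -0.00545455 -0.99997569] 0.019583342274088058 25.8 G [ 0.39809136 -0.35564638  0.11926827]
```

```bash
python3 -m crank '{"claw":[1,1,1,1,1,1,1,1,1,1],"xyz":[[10,-0,0],[20,40,0],[30,80,0],[40,120,0],[50,160,0],[60,200,0],[70,240,0],[80,280,0],[90,320,0],[90,320,0]],"turn":[-12.1,-12.1,-12.1,-12.1,-12.1,-12.1,-12.1,-12.1,-12.1,-12.1]}'
python3 -c "
from h import *; t,a,z,w,T=jaw(); print(t,a,z,w,T,'G',t+.16*z)"
```

```text
time: 26.63
tcp_pos: [0.4881, -0.0293, 0.2782]
eef_rot: [2.351, 2.076, -0.002]
contact_force: [0.5, -0.5, -0.2]
grip_width: 0.0197
[ 0.48813536 -0.02925098  0.27823163] -7.089822115375518 [ 0.00258293 -0.0046653  -0.99998578] 0.019679916299023176 26.6333 G [ 0.48854863 -0.02999743  0.1182339 ]
```

```bash
python3 -m crank '{"claw":[1,1,1,1,1,1,1,1,1,1],"xyz":[[10,40,0],[20,80,0],[30,115,0],[30,127,-10],[30,127,-35],[30,127,-60],[30,127,-75],[30,127,-83],[30,127,-83],[30,127,-83]],"turn":[0,0,0,0,0,0,0,0,0,0]}'
python3 - <<'E'
from h import *
t,a,z,w,T=jaw(); print(t,a,z,w,T,'G',t+.16*z)
E
```

```text
time: 27.47
tcp_pos: [0.5178, 0.0973, 0.1947]
eef_rot: [2.352, 2.077, -0.004]
contact_force: [1.8, 0.1, 0.6]
grip_width: 0.0192
[0.51784665 0.0973149  0.19467369] -7.109684847694054 [ 9.42883440e-04 -5.00369686e-03 -9.99987037e-01] 0.019246430066444782 27.4667 G [0.51799751 0.0965143  0.03467577]
```

```bash
python3 -m crank '{"claw":[1,1,1,1,1,1],"xyz":[[0.5,0.6,-6],[0.5,0.6,-9],[0.5,0.6,-11],[0.5,0.6,-11],[0.5,0.6,-11],[0.5,0.6,-11]],"turn":[-0.2,-0.2,-0.2,-0.2,-0.2,-0.2]}';python3 -m crank '{"claw":[1,1,1],"xyz":[[0,0,-1],[0,0,-1],[0,0,-1]],"turn":[0,0,0]}';python3 -m crank '{"claw":[1,1,1],"xyz":[[0,0,-0.7],[0,0,-0.7],[0,0,-0.7]],"turn":[0,0,0]}'
```

```text
time: 27.97
tcp_pos: [0.5185, 0.0979, 0.184]
eef_rot: [2.355, 2.072, -0.003]
contact_force: [0.3, 0.6, -0.6]
grip_width: 0.0196
time: 28.22
tcp_pos: [0.5185, 0.0979, 0.183]
eef_rot: [2.355, 2.072, -0.003]
contact_force: [0.5, 0.5, -1.0]
grip_width: 0.0198
time: 28.47
tcp_pos: [0.5185, 0.098, 0.1823]
eef_rot: [2.355, 2.072, -0.003]
contact_force: [-0.4, 0.3, -0.6]
grip_width: 0.0194
```

```bash
python3 -c "
from h import *; t,a,z,w,T=jaw(); print(t,a,z,w,T,'G',t+.16*z)"
```

```text
[0.51846448 0.0979574  0.18229119] -7.303978816842449 [ 0.00148084 -0.00490001 -0.9999869 ] 0.019356142147381915 28.4667 G [0.51870141 0.0971734  0.02229328]
```

```bash
python3 -m crank '{"claw":[1,1,1],"xyz":[[0,0,-0.7],[0,0,-0.7],[0,0,-0.7]],"turn":[0,0,0]}';python3 -m crank '{"claw":[1,1,1],"xyz":[[0,0,-0.7],[0,0,-0.7],[0,0,-0.7]],"turn":[0,0,0]}'
```

```text
time: 28.72
tcp_pos: [0.5185, 0.098, 0.1819]
eef_rot: [2.355, 2.072, -0.003]
contact_force: [-0.3, -0.7, 4.8]
grip_width: 0.0196
time: 28.97
tcp_pos: [0.5185, 0.098, 0.1819]
eef_rot: [2.355, 2.072, -0.003]
contact_force: [-2.9, -0.5, 10.5]
grip_width: 0.0195
```

```bash
python3 -m crank '{"claw":[0.5,0.5,0.5,0.5,0.5,0.5,0.5,0.5,0.5,0.5],"xyz":[[0,0,0.5],[0,0,1],[0,0,1],[0,0,1],[0,0,1],[0,0,1],[0,0,20],[0,0,60],[0,0,100],[0,0,140]],"turn":[0,0,0,0,0,0,0,0,0,0]}'
python3 -m crank '{"claw":[0,0,0,0],"xyz":[[-9,-70,20],[-9,-70,20],[-9,-70,20],[-9,-70,20]],"turn":[0,0,0,0]}'
python3 - <<'E'
from h import *
import pickle
print(jaw()); p=imaging.get_image("wrist"); print(-np.array(p["R"]).T@p["t"])
c=(.5196,.0962); print(fit(p,.004,c,.044,"any")[:3],fit(p,.013,c,.044,"blue")[:3])
a=np.hstack([rect(p,c,-7.3,.004,80,60,5),rect(p,c,-7.3,.013,80,60,5)])
w4=imaging.get_image("top"); 
s=imaging.get_image("scene")["image"][120:300,150:550,::-1]
cv2.imwrite("pics/last.png",np.vstack([a,cv2.resize(s,(640,288))[:, :640] if 0 else cv2.copyMakeBorder(cv2.resize(s,(640,288)),0,0,0,160,cv2.BORDER_CONSTANT)]))
E
```

```text
time: 29.8
tcp_pos: [0.5181, 0.0979, 0.323]
eef_rot: [2.356, 2.073, -0.005]
contact_force: [0.5, -0.2, -0.8]
grip_width: 0.0428
time: 30.13
tcp_pos: [0.509, 0.0268, 0.3438]
eef_rot: [2.358, 2.069, -0.003]
contact_force: [-0.6, 0.3, 0.1]
grip_width: 0.0852
(array([0.50899749, 0.02677818, 0.34376046]), np.float64(-7.454085175035277), array([ 0.00158145, -0.00499304, -0.99998628]), 0.08523686696496409, 30.1333)
[0.51950329 0.09639664 0.31297283]
(array([0.5197, 0.0961]), np.float32(-7.3), array([38.6, 70.2])) (array([0.5192, 0.0878]), np.float32(83.3), array([12.3, 21.4]))
```

View pics/last.png

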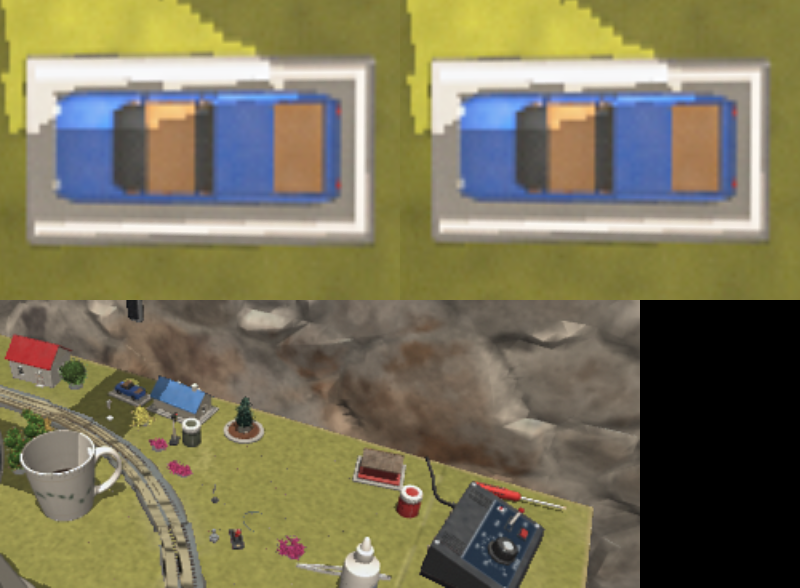

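The truck spans rows 93–203 and columns 460–737 of its crop, within 0.5 mm of the bay centre. The scene view shows all four models upright and both jars still standing. Handing in.

```bash
python3 -m crank '{"claw":[0,0,0,0],"xyz":[[0,0,0],[0,0,0],[0,0,0],[0,0,0]],"turn":[0,0,0,0]}'; python3 -c "
from h import *; print(env.hand_in(), env.get_state()['time'])"
```

```text
time: 30.62
tcp_pos: [0.509, 0.0289, 0.3421]
eef_rot: [2.356, 2.074, -0.007]
contact_force: [-0.1, -0.4, 0.6]
grip_width: 0.0854
the job is handed in; nothing more can be done
the job is handed in; nothing more can be done
```

All four models are upright on their own pads. I placed them in the order given (cottage, shed, pine, pickup), lowering each until it touched (5–15 N) before releasing. I handed in at about 31 s, with the gripper open and clear of everything.

My camera checks after each placing:

| Model | Off pad centre | Squareness |
|---|---|---|
| Cottage | about 1.6 mm in x, under 0.5 mm in y | within about 0.3° |
| Shed | under 0.5 mm | within about 0.1°, from the gripper angle and the view |
| Pine | about 1.5 mm in x | not applicable (round bed) |
| Pickup | under 0.5 mm | square by eye in the aligned view (colour fit failed) |

- **Cottage and pine:** I left both small offsets uncorrected because they are well inside the pads. The cottage stands slightly outside the drawn outline on one side, by about 1 mm.
- **Failed checks:** the recogniser did not find the pine in its close-up. The colour fit on the pickup picked up only part of it. I read both positions from the rectified pictures instead.
- **Jars:** the final scene picture shows both jars standing, and nothing was moved near them. I did not re-measure their positions.

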